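Third hand for a saucepan handle: press it home on its tang while the screw goes in

TASK

The handle has come off this saucepan. Pick up the loose black handle, slide its socket straight onto the steel tang of the pan and press it against the soft red heat ring with a steady push of about 10 newtons, never ramming it. Keep that push for three seconds and finish like that, still gripping and pushing, because I will then drive the long screw in through the handle's free end; leave the screw dish, screwdriver, pepper mill and timer where they are.

Things in the scene. Friction and masses are not known exactly. Their poses are not given: they have to be found in the camera images.
- pan: steel saucepan without its handle, 160 mm across and 87 mm high, fast on a round grey non-slip mat (176 mm across, 4 mm thick): it does not shift. Origin: on the worktop under the pan's centre, z up. The steel bracket and tang stick out along the pan's -x axis, level, their axis 62 mm above the worktop
- tang_tip (a point): free end of the tang: a dark flat steel bar 12 mm wide (level) and 8 mm high, lying along the pan's x axis, 164 mm out from the pan's centre; its last 8 mm taper to 5 x 4 mm. 40 mm of the bar stand clear in front of the heat ring
- heat_ring: soft red silicone ring, 36 mm across, round the root of the tang, half sunk in a steel cup 42 mm across. Origin: centre of the face the handle is pressed against, 124 mm out from the pan's centre when free; axes as the pan's. It gives way along +x, 1 mm for each 1.6 N, so 10 N moves the face about 6 mm; at 10 mm it is flat and rigid; it springs back when let go
- handle: loose black plastic pan handle, 160 mm long, 0.1 to 0.2 kg, lying right side up, as it is fitted. Origin: mid-length, on its underside; x towards the socket mouth, z up. Socket end 30 mm wide, 26 mm high; rear end 28 x 26 mm with the small steel-rimmed screw hole; flat-sided waist 24 mm wide, 2 to 24 mm above the underside, from 50 mm behind to 24 mm ahead of the origin: grip it there from above
- handle_mouth (a point): centre of the socket mouth in the handle's front face, 80 mm ahead of the handle's origin and 13 mm above its underside. The mouth has a bright steel rim; the socket is a straight flat pocket 17 mm wide, 12 mm high and 56 mm deep, on the handle's x axis
- screw_dish: bystander: small white dish, 112 mm across and 14 mm high, with the long screw and a washer in it; origin under its centre
- screwdriver: bystander: screwdriver with blue handle, 190 mm long, lying on the worktop; x axis along it
- pepper_mill: bystander: wooden pepper mill, 58 mm across and 170 mm tall; origin under its centre
- egg_timer: bystander: round kitchen timer with red top, 62 mm across and 59 mm high; origin under its centre

How it is judged (in metres and radians):
On the way, in this order (a step that is already met when the one before it is completed fails the run):
1. the handle is gripped and lifted off the worktop (height (world z) of handle above 0.03 m and contact force between the fingers and handle above 3 N), for 0.2 s.
2. the tang is at least 14 mm inside the socket, handle in line with it (x of handle_mouth in the frame of pan between -0.15 and -0.11 m and y of handle_mouth in the frame of pan between -0.004 and 0.004 m and z of handle_mouth in the frame of pan between 0.058 and 0.066 m and angle between the x axis of handle and the x axis of pan, either way round below 0.12 rad and angle between handle's own z axis and vertical below 0.15 rad and contact force between the fingers and handle above 3 N), for 0.1 s.
3. the handle has been pressed on the heat ring with 6 to 14 N for 2 s without a break (contact force between handle and heat_ring between 6 and 14 N and y of handle_mouth in the frame of pan between -0.004 and 0.004 m and z of handle_mouth in the frame of pan between 0.058 and 0.066 m and angle between the x axis of handle and the x axis of pan, either way round below 0.12 rad and angle between handle's own z axis and vertical below 0.15 rad and contact force between the fingers and handle above 3 N), for 2 s.
At the end, for the whole second after the job is handed in: Handle still gripped (over 3 N) and at rest (under 10 mm/s), socket on the tang (mouth 114 to 124 mm out from the pan's centre, within 4 mm of the tang's axis, in line within 0.12 rad, upright within 0.15 rad, underside 40 to 60 mm up), pressing on the heat ring with 6 to 14 N (all of step 3 and x of handle_mouth in the frame of pan between -0.124 and -0.114 m and height (world z) of handle between 0.04 and 0.06 m and linear speed of handle below 0.01 m/s); the arm keeps its last pose, push and grip.
It fails at once if the handle is rammed against the heat ring with more than 22 N (contact force between handle and heat_ring above 22 N).
It fails at once if the screw dish is moved by more than 30 mm (distance of screw_dish from where it was at the start of the episode above 0.03 m).
It fails at once if the screwdriver is moved by more than 30 mm (distance of screwdriver from where it was at the start of the episode above 0.03 m).
It fails at once if the pepper mill is moved by more than 30 mm (distance of pepper_mill from where it was at the start of the episode above 0.03 m).
It fails at once if the egg timer is moved by more than 30 mm (distance of egg_timer from where it was at the start of the episode above 0.03 m).
It also fails if it takes over 45 s, if anything falls off the work surface, if the arm or the gripper's body presses on something with over 40 N, if the wrist force passes 120 N, or if a joint passes its speed limit or range.

ROBOT

A 6-joint arm with a two-finger parallel gripper is mounted at the origin on a cart in front of the work surface, level with it; the furniture and walls round the work are solid. World frame = base frame: x ahead of the robot, y to its left, z up, the work surface at z = 0. Lengths are in mm, angles in rad, forces in N, time in s.
With the tool pointing down it reaches from about 350 to 975 mm from the base axis. Payload 7.1 kg.
Tool frame: the origin (TCP) lies between the finger pads; the fingertips stand 19 mm ahead of it and the grasp point (between the pads) is the TCP (ctrl.tcp_to_tips is the distance from the TCP to the fingertips, in mm); z points along the fingers, y is the line along which they close (so a half turn about z gives the same grasp; the last joint's range is limited). The gripper opens to 88 mm and grips with 3 to 60 N. Pads are 20 mm wide; open, the fingers measure 115 mm over their backs; the gripper's body (75 mm by 178 mm) begins 61 mm behind the grasp point.
Start: joints at [1.093, 0.423, 1.63, -0, 1.089, -0.019], TCP at [276.763, 560.364, 241.675] pointing down, gripper open.
Joint ranges: [-3, 3], [-0.9, 2.11], [0.09, 2.58], [-1.31, 4.45], [0.11, 2.69], [-2.54, 2.54]. Speed limits (rad/s): [2.39, 2.39, 3.01, 3.14, 3.14, 3.14].

INTERFACE

Orientations are given as a rotation vector (axis times angle).
In Python, from workcell import status, optics, ctrl gives the robot as it stands. The module is installed in compiled form; this text tells all that it offers.
- The arm moves only by the shell command python3 -m inch 'ROWS'. ROWS is JSON, a list that holds one entry, the list of rows, each a list of 7 numbers: the shift along the tool's x, y, z in mm, then the turn, a rotation vector about the tool's x, y, z in rad, then the opening in per cent of the stroke, from 0 (shut) to 100 (fully open). A call has 1 to 20 rows; each row is the pose to reach, as a shift and turn from the pose commanded when the call began, along the tool's axes at that moment; what a row does not reach only later rows make up. A row lasts 1/10 s, in which the tool goes at most 50 mm and 8.59 degrees, less where a joint would pass 70% of its speed; a pose out of reach is approached as far as the arm can. A call with a gripper value outside its range is refused whole. The fingers move at their own pace and stop on an object; the grip force is fixed at half the most. Time passes only in rows, so rows that repeat a pose let the fingers close. It gives the time, the measured TCP pose, the force, the opening and the grip force at its end, in the units of the state.
- status.get_obs(): the state, without advancing time (a new reading comes with each control period).
- optics.get_image(name): name is "side" or "top" or "wrist"; returns a dict with "frame" (420x560x3 uint8, red, green, blue), "fx", "fy", "cx", "cy" (pixels), "rvec" (rotation vector, rad) and "tvec" (3), from world to camera coordinates, as OpenCV has them; the wrist camera has in their place "hand_eye" (4x4, takes a point from camera to tool coordinates, whose origin is the TCP and whose axes are the flange's). Camera axes: x right, y down, z forward; pixel columns grow to the right and rows downward; lengths in mm; the calibration is good to about 2 mm. A picture is of the moment at which its call begins: read the wrist's pose just before it. There is no depth.
- ctrl.close_job(): hands the job in; it is judged then, once.
The state is a dict: "t": time; "qpos": joint angles; "qvel": joint speeds; "joint_torque": joint torques, N m; "ee_pos": TCP position; "orientation": TCP orientation; "ft_force": force on the tool from outside, world axes, zero at the start; "moment": the same for the moment, N m; "width": finger opening in mm; "grasp_force": force on a finger pad.
Only numpy, scipy, OpenCV 4.12 (cv2) and the standard library are available. Lean on these libraries where they do the work, as an engineer would, in place of code of your own. Each camera call takes 0.05 s, during which the arm holds its last target. There are 200 camera calls.

## Working session

There is one attempt and no reset: what is moved stays moved. The work goes in short steps, Python scripts to look and compute and a shell command to move; the robot and the scene stay as the last step left them, time stands still between calls to the robot, and variables do not carry over. Pictures are saved under pics/ and viewed, at most 10 in all, crops included, and the job is handed in when it is done.

```bash
mkdir -p pics; cat > h.py <<'E'
import numpy as np, cv2, json
from workcell import status, optics, ctrl
def snap(name, tag):
    s=status.get_obs(); d=optics.get_image(name)
    cv2.imwrite(f'pics/{tag}.png', d['frame'][:,:,::-1])
    K=np.array([[d['fx'],0,d['cx']],[0,d['fy'],d['cy']],[0,0,1.]])
    if name=='wrist':
        R,_=cv2.Rodrigues(np.array(s['orientation'],float)); H=np.array(d['hand_eye'])
        Rc=R@H[:3,:3]; c=R@H[:3,3]+np.array(s['ee_pos'])
    else:
        R,_=cv2.Rodrigues(np.array(d['rvec'],float)); Rc=R.T; c=-R.T@np.array(d['tvec']).ravel()
    np.savez(f'pics/{tag}.npz',K=K,Rc=Rc,c=c)
    return s,c
def ray(tag,uv):
    z=np.load(f'pics/{tag}.npz'); v=z['Rc']@np.linalg.inv(z['K'])@[uv[0],uv[1],1]
    return z['c'],v/np.linalg.norm(v)
def onz(tag,uv,h):
    c,v=ray(tag,uv); return c+v*(h-c[2])/v[2]
def tri(*obs):
    A=np.zeros((3,3));b=np.zeros(3)
    for t,uv in obs:
        c,v=ray(t,uv);P=np.eye(3)-np.outer(v,v);A+=P;b+=P@c
    x=np.linalg.solve(A,b)
    res=[np.linalg.norm((np.eye(3)-np.outer(v,v))@(x-c)) for c,v in [ray(*o) for o in obs]]
    return x.round(1),np.round(res,1)
def proj(tag,p):
    z=np.load(f'pics/{tag}.npz'); q=z['K']@z['Rc'].T@(np.array(p)-z['c']); return q[:2]/q[2]
E
python3 - <<'E'
from h import *
for n in('top','side','wrist'): s,c=snap(n,n+'0'); print(n,c.round())
print(s)
a=cv2.imread('pics/top0.png');b=cv2.imread('pics/side0.png')
E
```

```text
top [ 402.  -65. 1059.]
side [ 194. -846.  739.]
wrist [212. 591. 386.]
{'t': 0.1, 'qpos': array([ 1.09302470e+00,  4.23748823e-01,  1.63061705e+00,  6.65950973e-06,
        1.08864831e+00, -1.89980335e-02]), 'qvel': array([ 0.00057904,  0.00081105, -0.00205299, -0.00036115,  0.00024252,
       -0.00072754]), 'joint_torque': array([ 3.35312852e-04, -5.45605731e+01, -2.74327880e+01,  6.44503185e-02,
        1.87485537e-02, -1.19791119e-05]), 'ee_pos': array([276.52711334, 559.94557565, 240.98780904]), 'orientation': array([-7.14260474e-01, -3.05895409e+00,  2.16187194e-03]), 'ft_force': array([0.05411801, 0.35360442, 0.30920423]), 'moment': array([-0.00082956,  0.00430176,  0.02480558]), 'grasp_force': 0.0, 'width': 87.35763004962803}
```

View pics/top0.png

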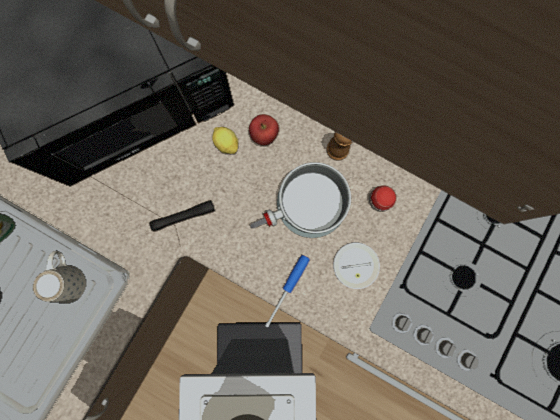

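View pics/side0.png

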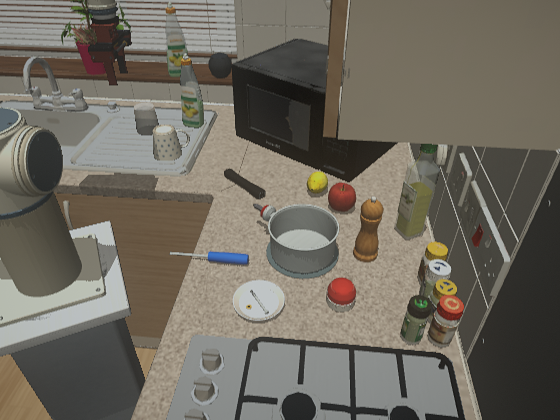

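The top view shows the handle from about (151,224) to (214,208), the tang at (250,226) and the pan at (314,200). In the side view the handle runs from (225,172) to (265,193), with the tang near (255,208). I'll enlarge both.

```bash
python3 - <<'E'
from h import *
a=cv2.imread('pics/top0.png')[180:255,140:300];b=cv2.imread('pics/side0.png')[160:235,215:375]
r=lambda i:cv2.resize(i,None,fx=4,fy=4,interpolation=cv2.INTER_CUBIC)
cv2.imwrite('pics/crop0.png',np.vstack([r(a),r(b)]))
for uv in [(151,224),(214,208),(250,226),(314,200)]: print(uv,onz('top0',uv,20).round())
E
```

```text
(151, 224) [509. 233.  20.]
(214, 208) [547.  81.  20.]
(250, 226) [503.  -6.  20.]
(314, 200) [ 566. -163.   20.]
```

View pics/crop0.png

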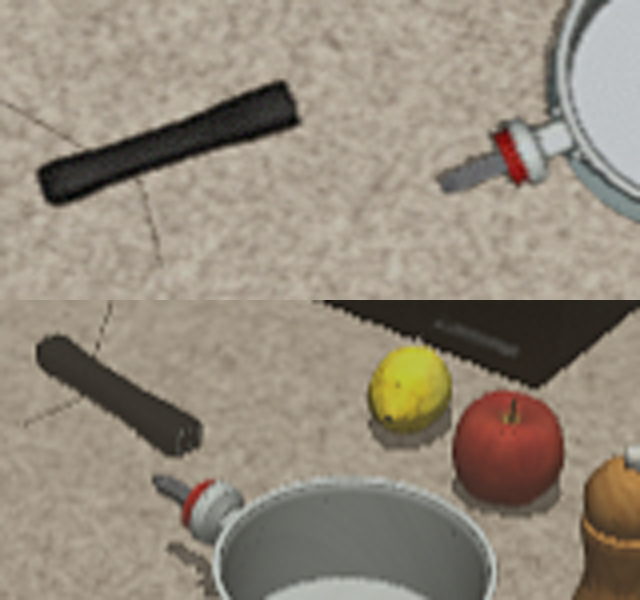

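View pics/wrist0.png

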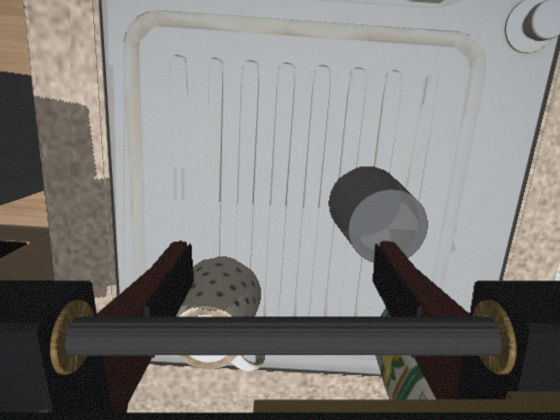

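The mouth end, with a steel glint, points towards the pan, at crop (292,103) from the top and (188,437) from the side. The rear end is at (48,187) from the top. The tang tip is at (443,187) from the top and (157,478) from the side.

```bash
cat >> h.py <<'E'
def plan(pos,yaw):
    "rows shift/turn from measured pose to tool-down with tool y axis horizontal at world yaw"
    s=status.get_obs(); R,_=cv2.Rodrigues(np.array(s['orientation'],float))
    best=None
    for k in (0,np.pi):
        y=np.array([np.cos(yaw+k),np.sin(yaw+k),0]);z=np.array([0,0,-1.]);G=np.c_[np.cross(y,z),y,z]
        w=cv2.Rodrigues(R.T@G)[0].ravel()
        if best is None or np.linalg.norm(w)<np.linalg.norm(best): best=w
    return (R.T@(np.array(pos)-s['ee_pos'])).round(2),best.round(4)
E
python3 - <<'E'
from h import *
T=lambda u,v:(140+u/4-.4,180+v/4-.4); S=lambda u,v:(215+u/4-.4,160+(v-300)/4-.4)
tip=tri(('top0',T(443,187)),('side0',S(157,478))); print('tip',tip)
ring=tri(('top0',T(513,157)),('side0',S(196,508)));print('ring',ring)
f=onz('top0',T(292,103),20);r=onz('top0',T(48,187),20);print(f,r,np.linalg.norm(f-r))
print('mouth tri',tri(('top0',T(292,103)),('side0',S(188,437))))
print('pan',onz('top0',(314.5,200),87),'yaw handle',np.arctan2(*(f-r)[[1,0]]))
yaw=np.arctan2(*(f-r)[[1,0]]); m=(f+r)/2
s=status.get_obs();print(cv2.Rodrigues(s['orientation'])[0].round(3))
print(plan([m[0],m[1],200],yaw+np.pi/2))
E
```

```text
tip (array([497.4,  -9.4,  62.9]), array([0.4, 0.4]))
ring (array([511.4, -49.2,  63.5]), array([3.8, 3.8]))
[553.76492813  84.89629493  20.        ] [503.1829144  231.25915692  20.        ] 154.85679669806584
mouth tri (array([555.1,  85.4,  15. ]), array([0.6, 0.6]))
pan [ 555.2886163  -157.47532825   87.        ] yaw handle -1.2380527449144214
[[-0.897  0.443 -0.001]
 [ 0.443  0.897 -0.001]
 [ 0.    -0.001 -1.   ]]
(array([-403.86, -248.74,   41.36]), array([-1.100e-03,  4.000e-04,  7.792e-01]))
```

```bash
python3 -m inch '[[[-40,-25,0,0,0,0.05,100],[-80,-50,0,0,0,0.12,100],[-120,-75,0,0,0,0.2,100],[-160,-100,0,0,0,0.28,100],[-200,-125,0,0,0,0.36,100],[-240,-150,0,0,0,0.44,100],[-280,-175,0,0,0,0.52,100],[-320,-200,0,0,0,0.6,100],[-360,-225,0,0,0,0.7,100],[-385,-240,20,0,0,0.779,100],[-400,-247,35,0,0,0.779,100],[-404,-249,41,0,0,0.779,100],[-404,-249,41,0,0,0.779,100],[-404,-249,41,0,0,0.779,100],[-404,-249,41,0,0,0.779,100]]]'
python3 - <<'E'
from h import *
print(snap('wrist','w1')); 
E
```

```text
t: 1.65
ee_pos: [528.4, 159.5, 201.2]
orientation: [1.819, 2.561, 0.001]
ft_force: [-0.0, 0.1, 0.0]
width: 87.5
grasp_force: 0.0
({'t': 1.65, 'qpos': array([ 2.71433726e-01,  3.68784974e-01,  1.82475515e+00,  1.80865926e-04,
        9.47408761e-01, -6.39396323e-02]), 'qvel': array([-0.00115506, -0.00533378, -0.00099708, -0.00111267, -0.0027287 ,
       -0.0006669 ]), 'joint_torque': array([-2.90387934e-01, -4.75491679e+01, -2.41150850e+01,  5.10361406e-02,
        2.57076655e-02, -3.85271473e-03]), 'ee_pos': array([528.44025259, 159.46268246, 201.2190984 ]), 'orientation': array([1.81948575e+00, 2.56071147e+00, 9.30534244e-04]), 'ft_force': array([-0.02089666,  0.05143903,  0.03362991]), 'moment': array([-0.11121727, -0.04060992,  0.02277264]), 'grasp_force': 0.0, 'width': 87.53982667816774}, array([503.92277321, 225.87346546, 345.90163512]))
```

View pics/w1.png

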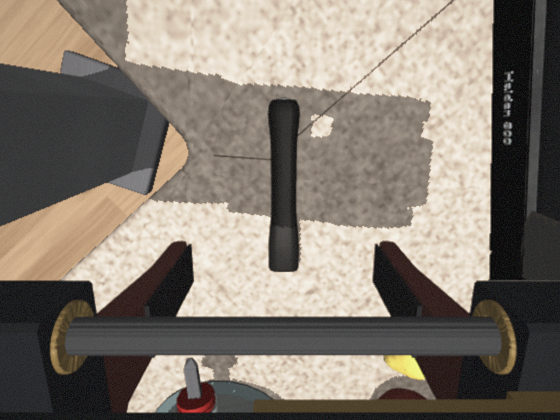

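The wrist view shows the handle upright in the image, from its rear at (284,100) to its mouth end at (284,271). The tang tip is at about (190,362) and the red ring at (195,397).

```bash
python3 - <<'E'
from h import *
T=lambda u,v:(140+u/4-.4,180+v/4-.4); S=lambda u,v:(215+u/4-.4,160+(v-300)/4-.4)
r=onz('w1',(284,101),22);f=onz('w1',(284,271),22)
print(r,f,np.linalg.norm(f-r)); d=(f-r)[:2]; yaw=np.arctan2(d[1],d[0]);print(yaw)
print('front tri',tri(('w1',(284,270.5)),('top0',T(292,103))),'rear',tri(('w1',(284,100.5)),('top0',T(46,188))))
print('tip',tri(('w1',(190,361)),('top0',T(443,187)),('side0',S(157,478))))
# handle dark-blob in wrist
g=cv2.cvtColor(cv2.imread('pics/w1.png'),cv2.COLOR_BGR2GRAY)
m=np.zeros_like(g);m[95:278,255:320]=(g[95:278,255:320]<62)*255
n,l,st,ce=cv2.connectedComponentsWithStats(m);k=1+st[1:,4].argmax();print(st[k],ce[k])
for row in (110,140,170,200,230,260):
  c=np.where(l[row]==k)[0];print(row,c.min(),c.max(),onz('w1',((c.min()+c.max())/2,row),15).round(1))
mid=(r+f)/2; print(plan([*mid[:2],22],yaw+np.pi/2),mid)
E
```

```text
[502.42045327 233.50874199  22.        ] [555.10411797  82.99030301  22.        ] 159.4721574507079
-1.2341084209518978
front tri (array([553.9,  84.4,  23.9]), array([0.7, 0.7])) rear (array([502.6, 233.9,  15.4]), array([0.4, 0.4]))
tip (array([497. , -10.4,  64.4]), array([0.7, 1. , 0.7]))
[ 268   99   32  172 4150] [283.42168675 178.78891566]
110 269 298 [504.5 226.3  15. ]
140 271 296 [513.2 201.6  15. ]
170 271 295 [521.7 175.6  15. ]
200 272 295 [531.6 148.7  15. ]
230 270 297 [541.5 120.5  15. ]
260 270 297 [551.8  90.9  15. ]
(array([ -1.17,  -0.33, 179.32]), array([ 0.0009, -0.0001, -0.0016])) [528.76228562 158.2495225   22.        ]
```

```bash
python3 -m inch '[[[9,0,40,0,0,0,100],[9,0,80,0,0,0,100],[9,0,115,0,0,0,100],[9,0,145,0,0,0,100],[9,0,165,0,0,0,100],[9,0,175,0,0,0,100],[9,0,178,0,0,0,100],[9,0,178,0,0,0,100],[9,0,178,0,0,0,100],[9,0,178,0,0,0,15],[9,0,178,0,0,0,0],[9,0,178,0,0,0,0],[9,0,178,0,0,0,0],[9,0,178,0,0,0,0],[9,0,178,0,0,0,0],[9,0,178,0,0,0,0],[9,0,178,0,0,0,0],[9,0,178,0,0,0,0]]]'
```

```text
t: 3.5
ee_pos: [525.8, 166.7, 22.6]
orientation: [1.823, 2.559, 0.0]
ft_force: [-0.1, 0.3, 0.4]
width: 23.7
grasp_force: 30.0
```

```bash
python3 -m inch '[[[0,0,-5,0,0,0,0],[0,0,-15,0,0,0,0],[0,0,-30,0,0,0,0],[0,0,-45,0,0,0,0],[0,0,-55,0,0,0,0],[0,0,-60,0,0,0,0],[0,0,-60,0,0,0,0],[0,0,-60,0,0,0,0],[0,0,-60,0,0,0,0]]]'
python3 - <<'E'
from h import *
s,_=snap('top','t2');snap('side','s2');snap('wrist','w2')
R=cv2.Rodrigues(s['orientation'])[0];print(s['ee_pos'],s['ft_force'],s['width'],R.round(4))
g=cv2.resize(cv2.cvtColor(cv2.imread('pics/top0.png'),cv2.COLOR_BGR2GRAY)[150:250,260:370],None,fx=4,fy=4,interpolation=cv2.INTER_CUBIC)
c=cv2.HoughCircles(g,cv2.HOUGH_GRADIENT_ALT,1.5,20,param1=150,param2=.7,minRadius=90,maxRadius=170)
if c is not None:
  for x,y,q in c.reshape(-1,3): 
    uv=(260+x/4-.4,150+y/4-.4); print(uv,q/4,onz('top0',uv,87).round(1))
r=lambda i:cv2.resize(i,None,fx=4,fy=4,interpolation=cv2.INTER_CUBIC)
cv2.imwrite('pics/crop2.png',np.vstack([r(cv2.imread('pics/top0.png')[155:245,220:360]),r(cv2.imread('pics/t2.png')[180:240,140:280])]))
E
```

```text
t: 4.4
ee_pos: [525.3, 166.6, 82.2]
orientation: [-1.822, -2.558, 0.001]
ft_force: [0.3, -0.3, -0.9]
width: 23.9
grasp_force: 30.0
[525.33229425 166.59180227  82.1719723 ] [ 0.33317861 -0.30274995 -0.93863734] 23.91432020311229 [[-3.269e-01  9.451e-01 -1.000e-03]
 [ 9.451e-01  3.269e-01 -3.000e-04]
 [ 1.000e-04 -1.000e-03 -1.000e+00]]
(np.float32(312.85), np.float32(197.975)) 34.843582 [ 560.  -153.8   87. ]
(np.float32(312.85), np.float32(197.975)) 27.161253 [ 560.  -153.8   87. ]
```

View pics/crop2.png

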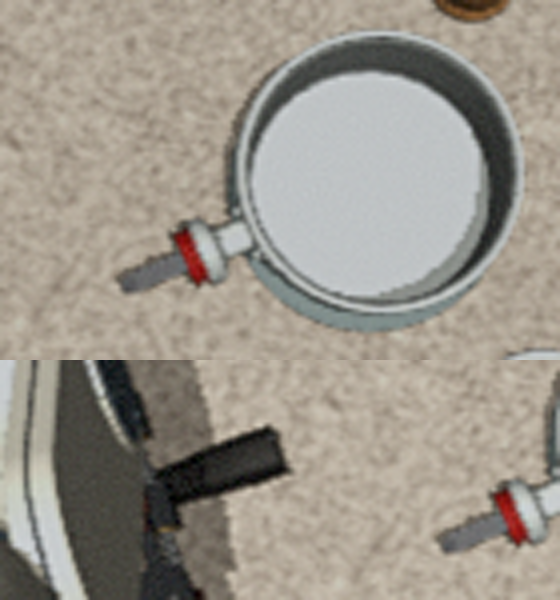

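The upper crop has the rim running from 238 to 523 and 31 to 312, so the pan centre is at (380,171), and the tang end is at (121,282). The lower crop has the held handle's mouth end between corners (275,428) and (288,470).

```bash
python3 - <<'E'
from h import *
A=lambda u,v:(220+u/4-.4,155+v/4-.4); B=lambda u,v:(140+u/4-.4,180+(v-360)/4-.4)
pan=onz('top0',A(380.5,171.5),87); tip=onz('top0',A(121,282),63); rt=onz('top0',A(183,261),64)
print(pan.round(1),tip.round(1),rt.round(1))
for a,b in((pan,tip),(rt,tip)): d=(a-b)[:2];print(np.linalg.norm(d),np.arctan2(d[1],d[0]))
print('mouth top',onz('t2',B(281.5,449),82))
s=status.get_obs();R=cv2.Rodrigues(s['orientation'])[0]
z=82.17-22.6
print('mouth by kin', s['ee_pos']-R[:,0]*90+[0,0,-9.6], 'from w1 w/ offset',[555.1,83,13+z], 'yaw',np.arctan2(*(-R[1::-1,0])))
print('TCP in w2',proj('w2',s['ee_pos']),'mouth in w2',proj('w2',s['ee_pos']-R[:,0]*90+[0,0,-9.6]))
E
```

```text
[ 561.1 -158.1   87. ] [500.7  -8.4  63. ] [512.7 -44.4  64. ]
161.4472419506796 -1.1872636000470924
37.97767735933215 -1.2500902047706295
mouth top [552.87479637  82.11339312  82.        ]
mouth by kin [554.87098542  81.54537529  72.5485218 ] from w1 w/ offset [555.1, 83, 72.57] yaw -1.2378074819048446
TCP in w2 [285.73984335 277.32318281] mouth in w2 [285.17043489 424.52620904]
```

```bash
python3 - <<'E'
from h import *
a=cv2.imread('pics/s2.png')[150:250,200:340]
cv2.imwrite('pics/crop3.png',cv2.resize(a,None,fx=5.6,fy=5.6,interpolation=cv2.INTER_CUBIC))
E
```

```text
(no output)
```

View pics/crop3.png

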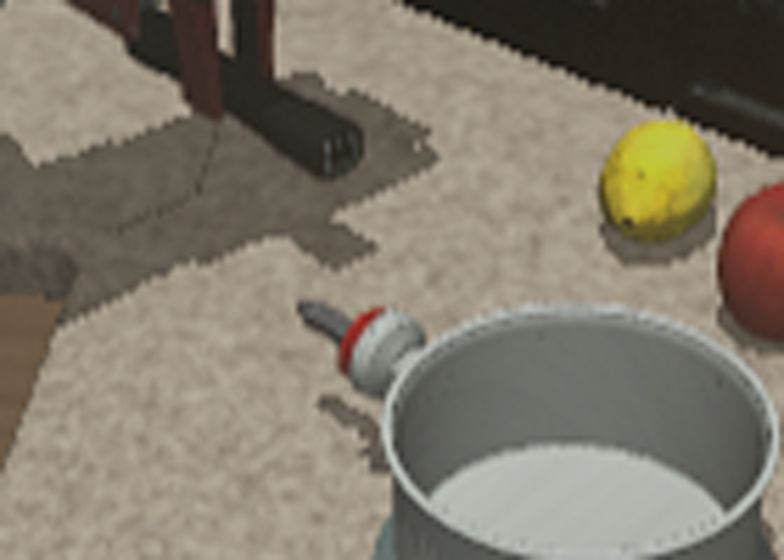

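The side crop shows the held handle's mouth centre at (342,152), the tang tip at (303,307) and the ring at about (360,340). I'll segment the tang for sub-pixel accuracy.

```bash
python3 - <<'E'
from h import *
def line(tag,roi):
    im=cv2.imread(f'pics/{tag}.png').astype(int);x0,y0,x1,y1=roi;p=im[y0:y1,x0:x1]
    b,g,r=p[...,0],p[...,1],p[...,2]
    m=((r-b<14)&(r<150)&(r>60)).astype(np.uint8)
    n,l,st,ce=cv2.connectedComponentsWithStats(m,connectivity=4);k=1+st[1:,4].argmax()
    ys,xs=np.where(l==k);P=np.c_[xs+x0,ys+y0].astype(np.float32)
    vx,vy,cx,cy=cv2.fitLine(P,cv2.DIST_L2,0,.01,.01).ravel();t=(P-[cx,cy])@[vx,vy]
    print(tag,len(P),'c',cx,cy,'ends',np.array([cx,cy])+t.min()*np.array([vx,vy]),np.array([cx,cy])+t.max()*np.array([vx,vy]))
    print('\n'.join(''.join('#' if l[i,j]==k else '.' for j in range(l.shape[1])) for i in range(l.shape[0])))
line('top0',(245,215,268,232)); line('w1',(180,354,212,392)); line('side0',(250,200,266,216))
E
```

```text
top0 88 c 257.95456 222.875 ends [250.04367 226.1069 ] [265.15558 219.9331 ]
.......................
.......................
.......................
..................##...
...............#####...
.............########..
...........##########..
.........#############.
......###############..
......############.....
.....##########........
.....########..........
......#####............
.......................
.......................
.......................
.......................
w1 404 c 191.25 375.50494 ends [189.21475 357.8599 ] [193.11554 391.67874]
................................
................................
................................
................................
........#####...................
.......######...................
.......########.................
......##########................
......##########................
......###########...............
.....############...............
.....############...............
.....###########.#..............
.....#############..............
....#############...............
....#############...............
....########
[... 365 characters left out ...]
####..............
......#############.............
......#############.............
......#############.............
.......############.............
.......############.............
.......#############............
.......#############............
.......#############............
.......#############............
.......#############............
side0 36 c 257.52777 206.44444 ends [253.25505 204.45284] [261.4145  208.25613]
................
................
................
................
....####........
...#######......
....########....
....#.#######...
......#.####....
........###.....
.........#......
................
................
................
................
................
```

```bash
python3 - <<'E'
from h import *
tip=tri(('top0',(250.0,225.7)),('side0',(253.2,204.3)),('w1',(190.3,359)));print(tip)
a=onz('w1',(190,372),66);b=onz('w1',(193,390),66);print(a,b,np.arctan2(*(b-a)[1::-1]))
a=onz('w1',(190.3,359),62);print('w1 tip@62',a)
for t in('top0','side0'):
  p=onz(t,{'top0':(250,225.7),'side0':(253.2,204.3)}[t],62);print(t,p)
pan=onz('top0',(314.7,197.5),87);print(pan)
# ring in w1: red blob symmetric centre; ring/cup in top
im=cv2.imread('pics/top0.png').astype(int);m=(im[...,2]-im[...,1]>60)&(im[...,2]>120)
ys,xs=np.where(m[205:235,255:285]);print('red top',xs.mean()+255,ys.mean()+205,onz('top0',(xs.mean()+255,ys.mean()+205),72))
E
```

```text
(array([497. ,  -9.2,  63.2]), array([2.3, 1.8, 0.9]))
[499.96823888 -21.28903434  66.        ] [507.88926135 -39.54683226  66.        ] -1.1614592710368512
w1 tip@62 [496.40761686 -11.04954834  62.        ]
top0 [499.42571462  -8.67404491  62.        ]
side0 [495.55580329  -8.38046642  62.        ]
[ 561.0850442  -158.03707025   87.        ]
red top 267.51428571428573 219.0 [513.76200589 -49.57793183  72.        ]
```

```bash
python3 - <<'E'
from h import *
y=-1.17;d=np.array([np.cos(y),np.sin(y)]);tip=np.array([497,-9.5]);p=tip-d*(25+90)
print(p,plan([*p,72],y+np.pi/2))
E
```

```text
[452.1325563   96.38631874] (array([-42.39, -92.23,  10.24]), array([-0.001 , -0.0001, -0.0678]))
```

```bash
python3 -m inch '[[[-3,-8,1,0,0,0,0],[-8,-18,3,0,0,-0.01,0],[-14,-31,5,0,0,-0.025,0],[-20,-44,7,0,0,-0.04,0],[-27,-58,9,0,0,-0.055,0],[-33,-71,10,0,0,-0.068,0],[-38,-82,10,0,0,-0.068,0],[-41,-90,10,0,0,-0.068,0],[-42.4,-92.2,10.2,0,0,-0.068,0],[-42.4,-92.2,10.2,0,0,-0.068,0],[-42.4,-92.2,10.2,0,0,-0.068,0],[-42.4,-92.2,10.2,0,0,-0.068,0]]]'
python3 - <<'E'
from h import *
s,_=snap('top','t3');snap('side','s3')
print(s['ee_pos'],s['ft_force'],s['width'])
r=lambda i:cv2.resize(i,None,fx=6,fy=6,interpolation=cv2.INTER_CUBIC)
cv2.imwrite('pics/crop4.png',np.hstack([r(cv2.imread('pics/t3.png')[190:260,215:280]),r(cv2.imread('pics/s3.png')[165:235,225:290])]))
E
```

```text
t: 5.75
ee_pos: [453.1, 96.8, 72.6]
orientation: [1.734, 2.619, 0.001]
ft_force: [0.1, -0.4, -1.3]
width: 23.7
grasp_force: 30.0
[453.10406088  96.79973879  72.58452064] [ 0.09601053 -0.3902245  -1.25915544] 23.656510388939168
```

View pics/crop4.png

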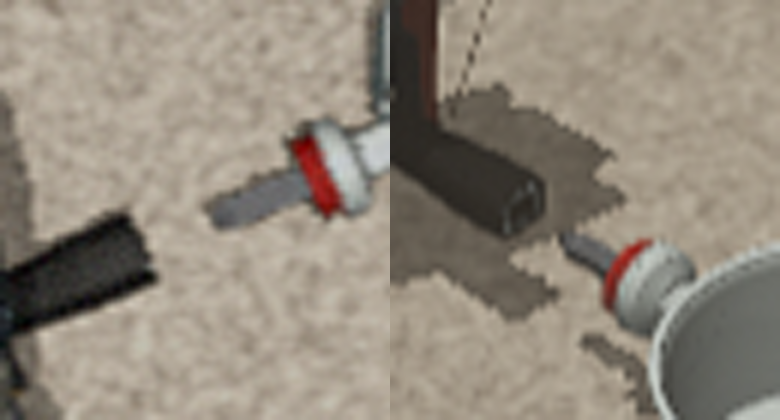

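In the top crop the mouth's top edge is centred at (142,247) and the tang runs from (213,215) to (298,182). In the side crop the mouth centre is at (525,208) and the tang tip at (565,238). The two are nearly in line.

```bash
python3 - <<'E'
from h import *
A=lambda u,v:(215+u/6-.4,190+v/6-.4); B=lambda u,v:(225+(u-390)/6-.4,165+v/6-.4)
s=status.get_obs();R=cv2.Rodrigues(s['orientation'])[0];m=s['ee_pos']-R[:,0]*90+[0,0,-9.6]
print('kin mouth',m,'z',R[:,0])
print('top mouth',onz('t3',A(142,247),m[2]+12),'side mouth plane',onz('s3',B(525,208),m[2]))
print('proj kin mouth top',proj('t3',m+[0,0,12]),A(142,247),'side',proj('s3',m),B(525,208))
tip=tri(('t3',A(212,215)),('s3',B(564,237)));print('tip',tip)
r=onz('t3',A(298,182),66);t=onz('t3',A(213,215),64);print(t,r,np.arctan2(*(r-t)[1::-1]))
mt=tri(('t3',A(142,247)),('s3',B(522,187)));print('mouth top edge',mt)
E
```

```text
kin mouth [487.97618728  13.91591297  62.88701893] z [-3.90676675e-01  9.20527963e-01 -6.95751247e-05]
top mouth [486.66271233  17.42457495  74.88701893] side mouth plane [488.55455024  16.85860034  62.88701893]
proj kin mouth top [239.80366022 230.1863792 ] (238.26666666666665, 230.76666666666665) side [247.29376422 199.94529403] (247.1, 199.26666666666665)
tip (array([498.5,  -8.1,  61.8]), array([1.6, 1.6]))
[499.85105273  -9.01615104  64.        ] [512.29799221 -41.94550093  66.        ] -1.2094075442241592
mouth top edge (array([487.3,  17.3,  74. ]), array([0.6, 0.6]))
```

```bash
python3 -m inch '[[[-3,0.4,0.4,0,0,0,0],[-8,0.4,0.4,0,0,0,0],[-13,0.4,0.4,0,0,0,0],[-18,0.4,0.4,0,0,0,0],[-22,0.4,0.4,0,0,0,0],[-25,0.4,0.4,0,0,0,0],[-28,0.4,0.4,0,0,0,0],[-31,0.4,0.4,0,0,0,0],[-34,0.4,0.4,0,0,0,0],[-37,0.4,0.4,0,0,0,0],[-40,0.4,0.4,0,0,0,0],[-42,0.4,0.4,0,0,0,0],[-42,0.4,0.4,0,0,0,0],[-42,0.4,0.4,0,0,0,0]]]'
python3 - <<'E'
from h import *
s,_=snap('top','t4');snap('side','s4')
print(s['ee_pos'],s['ft_force'],s['moment'],s['width'])
r=lambda i:cv2.resize(i,None,fx=6,fy=6,interpolation=cv2.INTER_CUBIC)
cv2.imwrite('pics/crop5.png',np.hstack([r(cv2.imread('pics/t4.png')[190:260,215:280]),r(cv2.imread('pics/s4.png')[165:235,225:290])]))
E
```

```text
t: 7.25
ee_pos: [469.2, 58.0, 72.1]
orientation: [-1.735, -2.619, 0.0]
ft_force: [-0.3, -0.3, -0.6]
width: 23.8
grasp_force: 30.0
[469.22954098  57.97066939  72.06159648] [-0.30747688 -0.26132951 -0.58271762] [-0.04370802  0.0201667   0.01995884] 23.807122859147455
```

View pics/crop5.png

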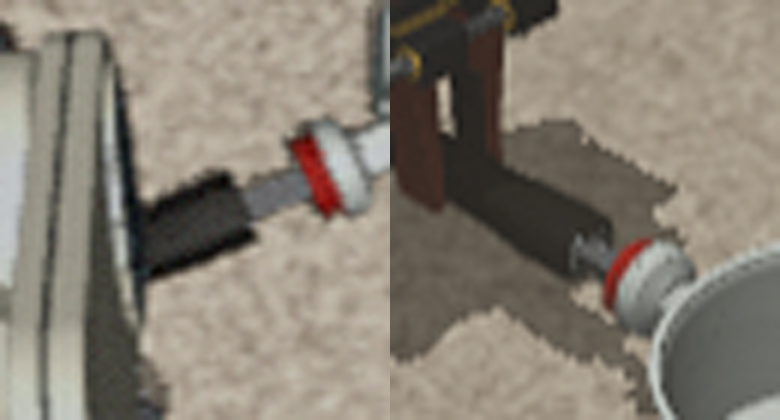

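The tang is inside the socket and in line: the mouth is at (241,206) in the top crop, with the tang entering its middle. There is no contact force yet.

```bash
python3 -m inch '[[[-2,0,0,0,0,0,0],[-4,0,0,0,0,0,0],[-6,0,0,0,0,0,0],[-8,0,0,0,0,0,0],[-10,0,0,0,0,0,0],[-12,0,0,0,0,0,0],[-14,0,0,0,0,0,0],[-16,0,0,0,0,0,0],[-18,0,0,0,0,0,0],[-20,0,0,0,0,0,0],[-20,0,0,0,0,0,0],[-20,0,0,0,0,0,0],[-20,0,0,0,0,0,0]]]'
```

```text
t: 8.65
ee_pos: [477.0, 39.6, 72.1]
orientation: [-1.734, -2.619, 0.0]
ft_force: [-0.2, -0.5, -0.4]
width: 23.6
grasp_force: 30.0
```

```bash
python3 -m inch '[[[-1,0,0,0,0,0,0],[-2,0,0,0,0,0,0],[-3,0,0,0,0,0,0],[-3,0,0,0,0,0,0],[-3,0,0,0,0,0,0]]]'
```

```text
t: 9.15
ee_pos: [478.3, 36.8, 72.1]
orientation: [1.735, 2.619, 0.0]
ft_force: [0.4, 0.3, -1.7]
width: 24.0
grasp_force: 30.0
```

```bash
python3 -m inch '[[[-1,0,0,0,0,0,0],[-2,0,0,0,0,0,0],[-2,0,0,0,0,0,0],[-2,0,0,0,0,0,0]]]'; python3 -c "
from h import *
s=status.get_obs();R=cv2.Rodrigues(s['orientation'])[0];print(R.T@s['ft_force'],R.T@s['moment'])"
```

```text
t: 9.55
ee_pos: [479.0, 34.9, 72.1]
orientation: [-1.735, -2.619, -0.0]
ft_force: [0.6, -0.1, -1.0]
width: 23.8
grasp_force: 30.0
[-0.32483557  0.54756017  0.99290107] [-0.00983374  0.01292328 -0.00557342]
```

```bash
python3 -m inch '[[[-1,0,0,0,0,0,0],[-2,0,0,0,0,0,0],[-2,0,0,0,0,0,0],[-2,0,0,0,0,0,0]]]'
```

```text
t: 9.95
ee_pos: [479.7, 33.2, 72.1]
orientation: [-1.734, -2.619, 0.0]
ft_force: [-0.7, 3.1, -0.3]
width: 23.8
grasp_force: 30.0
```

```bash
python3 -m inch '[[[-1,0,0,0,0,0,0],[-2,0,0,0,0,0,0],[-2,0,0,0,0,0,0],[-2,0,0,0,0,0,0]]]'
```

```text
t: 10.35
ee_pos: [480.4, 31.5, 72.1]
orientation: [-1.734, -2.619, -0.0]
ft_force: [-1.4, 5.7, -0.5]
width: 23.9
grasp_force: 30.0
```

```bash
python3 -m inch '[[[-1,0,0,0,0,0,0],[-1,0,0,0,0,0,0],[-1,0,0,0,0,0,0]]]';  python3 -c "
from h import *
s=status.get_obs();R=cv2.Rodrigues(s['orientation'])[0];print(R.T@s['ft_force'],R.T@s['moment'])"
```

```text
t: 10.65
ee_pos: [480.6, 30.7, 72.0]
orientation: [-1.734, -2.619, -0.0]
ft_force: [-1.6, 6.9, -0.1]
width: 23.8
grasp_force: 30.0
[7.02153026 1.18995345 0.0932648 ] [-0.14078248  1.10120448 -0.12640029]
```

```bash
python3 -m inch '[[[-0.6,0,0,0,0,0,0],[-1.2,0,0,0,0,0,0],[-1.8,0,0,0,0,0,0],[-2,0,0,0,0,0,0],[-2,0,0,0,0,0,0],[-2,0,0,0,0,0,0]]]';  python3 -c "
from h import *
s,_=snap('top','t6');snap('side','s6');R=cv2.Rodrigues(s['orientation'])[0];print(R.T@s['ft_force'],R.T@s['moment'])
r=lambda i:cv2.resize(i,None,fx=6,fy=6,interpolation=cv2.INTER_CUBIC)
cv2.imwrite('pics/crop6.png',np.hstack([r(cv2.imread('pics/t6.png')[190:260,215:280]),r(cv2.imread('pics/s6.png')[165:235,225:290])]))"
```

```text
t: 11.25
ee_pos: [481.2, 29.2, 72.0]
orientation: [-1.734, -2.618, -0.0]
ft_force: [-2.2, 8.8, 1.1]
width: 23.6
grasp_force: 30.0
[ 9.00066851  1.43146212 -1.0538652 ] [-0.22596767  1.52032196 -0.19726107]
```

View pics/crop6.png

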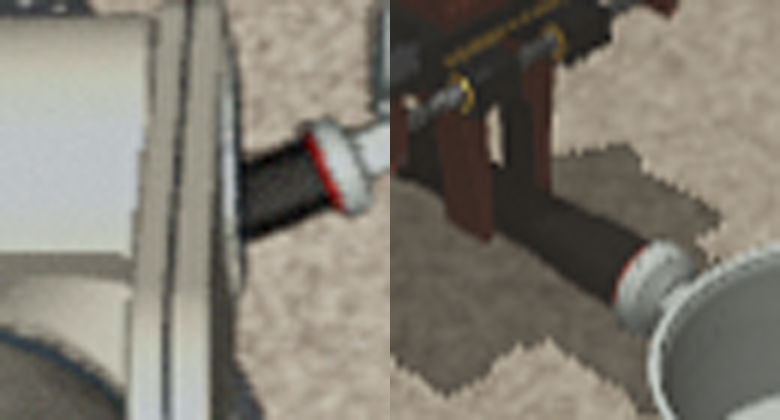

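It looks seated: only a thin red sliver of the ring still shows at crop (330,170), and the handle is square to the cup. I'll add a little push and hold.

```bash
python3 -m inch '[[[-0.5,0,0,0,0,0,0],[-0.5,0,0,0,0,0,0],[-0.5,0,0,0,0,0,0],[-0.5,0,0,0,0,0,0],[-0.5,0,0,0,0,0,0],[-0.5,0,0,0,0,0,0],[-0.5,0,0,0,0,0,0],[-0.5,0,0,0,0,0,0],[-0.5,0,0,0,0,0,0],[-0.5,0,0,0,0,0,0],[-0.5,0,0,0,0,0,0],[-0.5,0,0,0,0,0,0],[-0.5,0,0,0,0,0,0],[-0.5,0,0,0,0,0,0],[-0.5,0,0,0,0,0,0]]]';python3 -c "
from h import *
s=status.get_obs();R=cv2.Rodrigues(s['orientation'])[0];print(R.T@s['ft_force'],R.T@s['moment'],s['ee_pos'])"
```

```text
t: 12.85
ee_pos: [481.3, 28.8, 72.0]
orientation: [-1.734, -2.618, -0.0]
ft_force: [-2.8, 10.2, 1.0]
width: 23.7
grasp_force: 30.0
[10.51885536  1.44709302 -1.01912164] [-0.20862344  1.59734353 -0.26124184] [481.32878607  28.82829708  72.01793787]
```

```bash
python3 -m inch '[[[0,0,0,0,0,0,0],[0,0,0,0,0,0,0],[0,0,0,0,0,0,0],[0,0,0,0,0,0,0],[0,0,0,0,0,0,0],[0,0,0,0,0,0,0],[0,0,0,0,0,0,0],[0,0,0,0,0,0,0],[0,0,0,0,0,0,0],[0,0,0,0,0,0,0],[0,0,0,0,0,0,0],[0,0,0,0,0,0,0],[0,0,0,0,0,0,0],[0,0,0,0,0,0,0],[0,0,0,0,0,0,0],[0,0,0,0,0,0,0],[0,0,0,0,0,0,0],[0,0,0,0,0,0,0],[0,0,0,0,0,0,0],[0,0,0,0,0,0,0]]]'
```

```text
t: 14.85
ee_pos: [481.3, 28.8, 72.0]
orientation: [-1.734, -2.618, -0.0]
ft_force: [-2.0, 10.3, 1.4]
width: 23.5
grasp_force: 30.0
```

```bash
python3 -m inch '[[[0,0,0,0,0,0,0],[0,0,0,0,0,0,0],[0,0,0,0,0,0,0],[0,0,0,0,0,0,0],[0,0,0,0,0,0,0],[0,0,0,0,0,0,0],[0,0,0,0,0,0,0],[0,0,0,0,0,0,0],[0,0,0,0,0,0,0],[0,0,0,0,0,0,0]]]'
```

```text
t: 15.85
ee_pos: [481.4, 28.8, 72.0]
orientation: [-1.734, -2.618, -0.0]
ft_force: [-2.5, 10.1, 0.7]
width: 23.9
grasp_force: 30.0
```

```bash
python3 -c "
from h import *
print(ctrl.close_job())"
```

```text
the job is handed in; nothing more can be done
None
```

The handle is on the tang and pressed against the heat ring at about 10 N; it was held for over four seconds, then handed in still gripped and pushing, and the arm went nowhere near the bystander items; no verdict was returned.

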